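Fold down the retaining flap and shut the kit box

TASK

Pack up the wooden kit box: first fold the upright white flap down flat inside the box over the little bottles, then swing the hinged lid gently and fully shut over it. Only push with the fingers: do not grip or pinch the flap or the lid, press no harder than needed, do not slam the lid, and do not disturb the things in the box or on the table. Finish with the fingers clear of the box.

Things in the scene. Friction and masses are not known exactly. Their poses are not given: they have to be found in the camera images.
- kit_box: Open wooden box fixed to the table, 184 mm along its x, 164 mm along its y, walls 8 mm, rim 128 mm high, 150 mm high when shut. Origin: on the table, under the middle (walls' outsides at x = -92 and +92, y = -80 and +84 mm); z up. +y faces the robot, turned up to 0.5 rad either way. The lid is hinged on the far wall (-y), the flap inside the robot's left wall (+x).
- kit_box_lid (a joint): Lid hinge angle, rad: 0 shut, 1.745 fully open (leaning 10 degrees back past upright). It starts nearly fully open, at 1.55 to 1.72. The stiff hinge (0.2 N m) keeps the lid wherever it is left, so it must be pushed all the way down, with 1 to 3 N near its free edge. The lid cannot pass through the upright flap.
- lid_hinge (a point): Point on the lid's hinge line, middle of its length, 129 mm above the table, at x = 0, y = -80.5 mm of the box. The hinge line runs along the box's x. This point turns with the lid: its y axis points from the hinge to the free edge and its z axis out of the lid's outside face.
- lid_push (a point): Point on the outside (upper, when shut) face of the lid, in the middle of its width, 130.5 mm from the hinge line along the lid and 20.3 mm out from it along the lid's normal. The lid is a slab 186 mm wide along the hinge, 20 mm thick, its free edge 165 mm from the hinge line (about 295 mm above the table when upright). Axes as lid_hinge.
- flap (a joint): Flap hinge angle, rad: 0 folded flat on its stop, 1.57 upright, 1.66 the most. It starts at 1.40 to 1.62. Its stiff hinge (0.1 N m) keeps it where it is left, so it must be pushed all the way down, with 0.5 to 2 N near its free edge.
- flap_hinge (a point): Point on the flap's hinge line, middle of its length, 115.5 mm above the table, at x = +77 mm, y = +2 mm of the box. The hinge line runs along the box's y. This point turns with the flap: its x axis points from the free edge to the hinge and its z axis out of the upper face (when upright: outward, away from the box).
- flap_pad (a point): Middle of the blue disc (32 mm across) on the upper (outward, when upright) face of the flap: 110 mm from the hinge line, 20 mm off the middle towards the robot, 2.5 mm out from the hinge line. The flap is a white panel 132 mm along its hinge, 5 mm thick, free edge 152 mm from the hinge line. Folded, its upper face is 118 mm above the table, 10 mm below the rim. Axes as flap_hinge.
- dropper_1: One of two small glass dropper bottles with black droppers, 33 x 32 x 92 mm, standing loose on the floor of the open box (floor 9 mm above the table). Origin: centre of its underside. Leave it alone.
- dropper_2: The other of two small glass dropper bottles with black droppers, 33 x 32 x 92 mm, standing loose on the floor of the open box (floor 9 mm above the table). Origin: centre of its underside. Leave it alone.
- beaker_in: Small glass beaker, 49 mm across, 44 mm high, standing loose on the floor of the box. Origin: centre of its underside. Leave it alone.
- tape_roll: Roll of dark grey tape lying flat on the table to the left of the box, 107 mm across, 50 mm high. Origin: centre of its underside. A bystander: leave it alone.
- flask: Empty conical glass flask on the table to the right of the box, 96 mm across, 160 mm high. Origin: centre of its underside. A bystander: leave it alone.
- bung: Dark grey rubber bung on the table close to the right of the box, 28 mm across, 27 mm high. Origin: centre of its underside. A bystander: leave it alone.
- cork: Cork on the table just in front of the box, 23 mm across, 22 mm high. Origin: centre of its underside. A bystander: leave it alone.
Not all that is in view belongs to the job. Of the things shaped like the kit_box, the wooden one is meant.

How it is judged:
By the outcome, as a careful person would: the job done as asked, in the order asked, and still so for the second after the job is handed in, with the robot touching nothing.
It also fails if it takes over 56 s, if anything falls off the work surface, if the arm or the gripper's body presses on something with over 40 N, if the wrist force passes 120 N, or if a joint passes its speed limit or range.

ROBOT

A 6-joint arm with a two-finger parallel gripper is mounted at the origin on a cart in front of the work surface, level with it; the furniture and walls round the work are solid. World frame = base frame: x ahead of the robot, y to its left, z up, the work surface at z = 0. Lengths are in m, angles in degrees, forces in N, time in s.
With the tool pointing down it reaches from about 0.3 to 0.75 m from the base axis. Payload 8.5 kg.
Tool frame: the origin (TCP) lies between the finger pads; the fingertips stand 19 mm ahead of it and the grasp point (between the pads) is the TCP; z points along the fingers, y is the line along which they close (so a half turn about z gives the same grasp; the last joint's range is limited). The gripper opens to 85 mm and grips with 20 to 120 N. Pads are 22 mm wide; open, the fingers measure 114 mm over their backs; the gripper's body (76 mm by 85 mm) begins 54 mm behind the grasp point. The pads swing forward as they close: fully open they stand 13 mm farther back than shut.
Start: joints at [52.408, 21.807, 74.336, -0, 83.858, -12.336], TCP at [0.235, 0.497, 0.25] pointing down, gripper open.
Joint ranges: [-178.18, 178.18], [-50.72, 133.34], [12.68, 142.11], [-81.47, 261.47], [9.98, 163.14], [-165.26, 165.26]. Speed limits (degrees/s): [136.94, 136.94, 180, 180, 180, 180].

INTERFACE

Orientations are given as a 3x3 rotation matrix whose columns are the frame's x, y, z axes.
In Python, from rig import env, optics gives the robot as it stands.
- The arm moves only by the tool arm_command, never from a script. Its argument "commands" is one flat list of numbers, 7 for each row, row after row: the closure, from -1 (fully open) to 1 (shut), so that 0 is half open, then the shift along the tool's x, y, z as a fraction of full scale, then the turn, a rotation vector about the tool's x, y, z as a fraction of full scale. A call has 1 to 12 rows; each row is the pose to reach, as a shift and turn from the pose commanded when the call began, along the tool's axes at that moment; what a row does not reach only later rows make up. Full scale, the value 1, is 500 mm for a shift and 120 degrees for a turn. A row lasts 1/12 s, in which the tool goes at most 41.7 mm and 7.16 degrees, less where a joint would pass 70% of its speed; a pose out of reach is approached as far as the arm can. A call with a number of a shift or a turn outside -1 to 1 is refused whole. A call with a gripper value outside its range is refused whole. The fingers move at their own pace and stop on an object; "newtons" is the grip in N (left out, the last holds). Time passes only in rows, so rows that repeat a pose let the fingers close. It gives the time, the measured TCP pose, the force, the opening and the grip force at its end, in the units of the state.
- env.observe(): the state, without advancing time (a new reading comes with each control period).
- optics.get_image(name): name is "scene" or "top" or "wrist"; returns a dict with "image" (420x560x3 uint8, red, green, blue), "intrinsics" (3x3 intrinsics, pixels), "k1" (the pictures are not rectified: a ray, as slopes to the right and down, at radius r is drawn at 1 + k1 r^2 times it, then the intrinsics apply), "origin" and "orientation" of the camera in the world; the wrist camera has in their place "tool_from_camera" (4x4, takes a point from camera to tool coordinates, whose origin is the TCP and whose axes are the flange's). Camera axes: x right, y down, z forward; pixel columns grow to the right and rows downward; lengths in m; the calibration is good to about 2 mm. A picture is of the moment at which its call begins: read the wrist's pose just before it. There is no depth.
- env.close_job(): hands the job in; it is judged then, once.
The state is a dict: "time_s": time; "q": joint angles; "qvel": joint speeds; "joint_efforts": joint torques, N m; "position": TCP position; "tool_rot": TCP orientation; "ft_force": force on the tool from outside, world axes, zero at the start; "wrist_torque": the same for the moment, N m; "grip_width": finger opening in m; "gripper_force": force on a finger pad.
Only numpy, scipy, OpenCV 4.12 (cv2) and the standard library are available. Lean on these libraries where they do the work, as an engineer would, in place of code of your own. Each camera call takes 0.05 s, during which the arm holds its last target. There are 200 camera calls.

## Working session

There is one attempt and no reset: what is moved stays moved. The work goes in short steps, Python scripts to look and compute and a tool call to move; the robot and the scene stay as the last step left them, time stands still between calls to the robot, and variables do not carry over. Pictures are saved under pics/ and viewed, at most 10 in all, crops included, and the job is handed in when it is done.

Besides the shell and the picture viewer there is one more tool, called as a command line: name --argument value ..., lists and objects as JSON in quotes. arm_command: Moves the arm, as the interface text tells. Shift numbers are shares of 500 mm and turn numbers shares of 120 degrees, none past 1 either way. Its arguments: {"type":"object","properties":{"commands":{"type":"array","items":{"type":"number"}},"newtons":{"type":"number"}},"required":["commands"]}

```bash
mkdir -p pics; ls
python3 - <<'E'
from rig import env, optics
import cv2,numpy as np
s=env.observe(); print(s['time_s'],s['position'],np.round(s['tool_rot'],3).tolist(),s['ft_force'])
for n in("scene","top"):
    d=optics.get_image(n); cv2.imwrite(f"pics/{n}0.png",d["image"][:,:,::-1]); print(n,d["intrinsics"],d["k1"],d["origin"],d["orientation"])
E
```

```text
pics
0.0 [0.23448669 0.49720936 0.24970141] [[-0.904, 0.427, -0.001], [0.427, 0.904, -0.001], [0.0, -0.001, -1.0]] [ 0.73688023  0.69199889 -0.78065048]
scene [[403.8303215    0.         279.4368028 ]
 [  0.         403.8303215  202.26838523]
 [  0.           0.           1.        ]] -0.10892332962232947 [-0.10025816 -0.36615381  0.62447368] [[ 0.59755779 -0.46189147  0.65542426]
 [-0.80179621 -0.33718187  0.4933875 ]
 [-0.0068943  -0.82034423 -0.57182848]]
top [[427.19150334   0.         280.1831155 ]
 [  0.         427.19150334 211.42849824]
 [  0.           0.           1.        ]] -0.11369061942218535 [-0.0199898  -0.09369984  0.84160703] [[ 0.26942523 -0.78104411  0.56336502]
 [-0.9630119  -0.21592502  0.16119698]
 [-0.00425735 -0.58595775 -0.81033042]]
```

View pics/scene0.png

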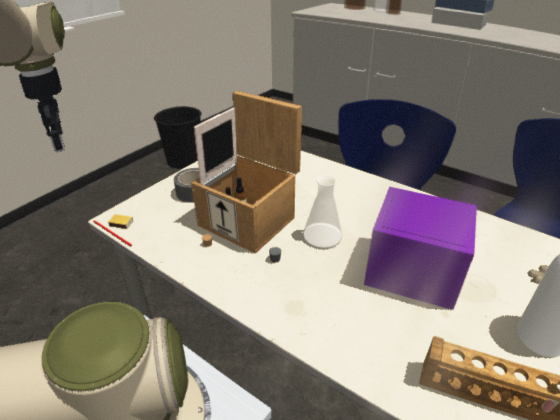

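View pics/top0.png

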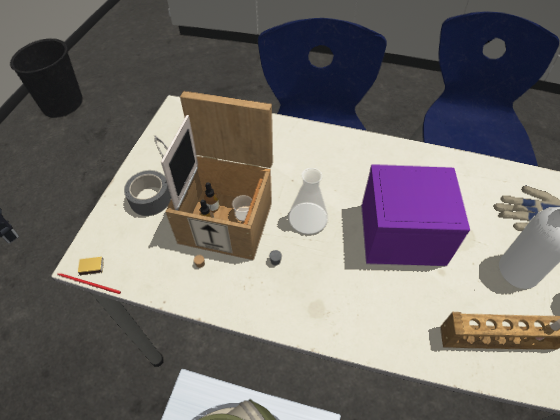

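The wooden box is at about (222,215) in top and (245,200) in scene. The lid is up, the flap upright on the left, the tape at (148,190) and the flask at (310,205) in top. I'll enlarge both views to pick corners.

Run:
```python
import cv2,numpy as np
a=cv2.imread("pics/top0.png")[85:275,120:330]; b=cv2.imread("pics/scene0.png")[85:275,165:355]
a=cv2.resize(a,None,fx=3,fy=3,interpolation=cv2.INTER_CUBIC)
b=cv2.resize(b,None,fx=3,fy=3,interpolation=cv2.INTER_CUBIC)
cv2.imwrite("pics/ca.png",a);cv2.imwrite("pics/cb.png",b)
```

```text
(no output)
```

View pics/ca.png

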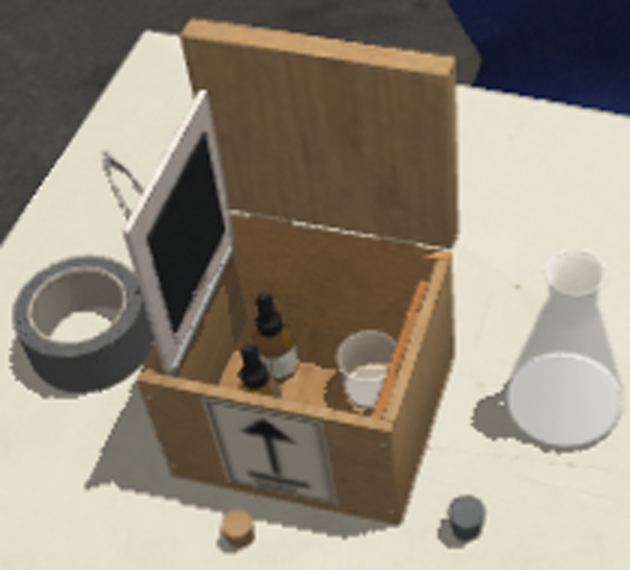

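View pics/cb.png

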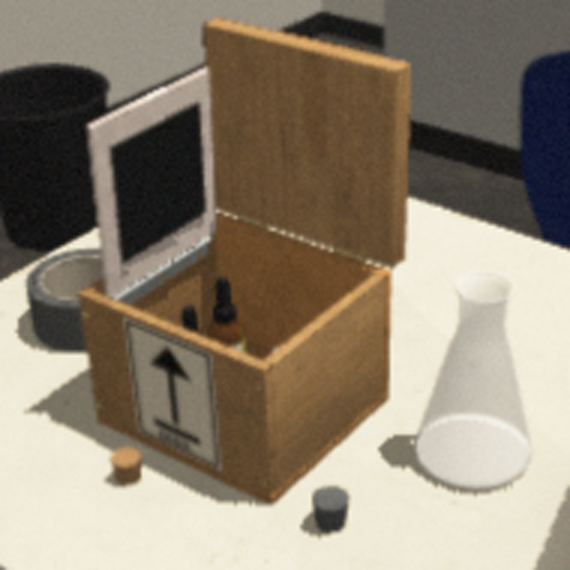

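Top crop: front rim corners are at (141,375) and (392,425), lid free edge at (182,25) and (455,62), and flap free corners at (208,93) and (128,228). The scene crop shows the same corners at (83,292), (268,365), (203,25)–(409,65) and (90,125). Next I triangulate them.

```bash
cat > h.py <<'E'
import numpy as np
from scipy.optimize import brentq
def ray(d,u,v):
    K=np.array(d["intrinsics"]); p=np.array([(u-K[0,2])/K[0,0],(v-K[1,2])/K[1,1]])
    rd=np.hypot(*p); r=brentq(lambda r:r*(1+d["k1"]*r*r)-rd,0,1.2)
    p=p*r/rd; w=np.array(d["orientation"])@np.array([*p,1]); return np.array(d["origin"]),w/np.linalg.norm(w)
def plane(d,u,v,z): o,w=ray(d,u,v); return o+w*(z-o[2])/w[2]
def tri(da,a,db,b):
    o1,w1=ray(da,*a);o2,w2=ray(db,*b)
    t=np.linalg.lstsq(np.c_[w1,-w2],o2-o1,rcond=None)[0]
    p,q=o1+t[0]*w1,o2+t[1]*w2; return (p+q)/2,np.linalg.norm(p-q)
E
python3 - <<'E'
from h import *
from rig import optics
T=optics.get_image("top");S=optics.get_image("scene")
t=lambda x,y:((x+.5)/3-.5+120,(y+.5)/3-.5+85); s=lambda x,y:((x+.5)/3-.5+165,(y+.5)/3-.5+85)
np.set_printoptions(precision=4,suppress=True)
P={}
for n,a,b,z in [("FL rim",(141,375),(83,292),.128),("FR rim",(392,425),(268,365),.128),("FRbot",(400,522),(272,502),0),("FLbot",(172,475),(98,418),0),("BRrim",(452,253),(390,268),.128)]:
    A=plane(T,*t(*a),z);B=plane(S,*s(*b),z);C,e=tri(T,t(*a),S,s(*b));print(n,A,B,C,e);P[n]=(A+B)/2
v=P["FL rim"]-P["FR rim"];w=P["FLbot"]-P["FRbot"]
print("widths",np.linalg.norm(v),np.linalg.norm(w),np.linalg.norm(P["FR rim"]-P["BRrim"]))
d=v+w; d=d/np.linalg.norm(d); yw=np.arctan2(d[1],d[0]); X=d[:2]; Y=np.array([-X[1],X[0]])
fm=(P["FL rim"]+P["FR rim"]+P["FLbot"]+P["FRbot"])[:2]/4
O=fm-.084*Y; print("yaw x-axis",np.degrees(yw),"O",O,"X",X,"Y",Y)
for n,a,b in [("lidL",(182,25),(203,25)),("lidR",(455,62),(409,65)),("flapNear",(128,228),(90,125)),("flapFar",(208,93),(211,70))]:
    C,e=tri(T,t(*a),S,s(*b)); r=C[:2]-O; print(n,C,e,"box",r@X,r@Y,C[2])
for n,a,z in [("tape",(85,290),.05),("flaskbase",(565,400),0.0),("flasktop",(575,270),.16),("cork",(238,522),.022),("bung",(466,508),.027)]:
    C=plane(T,*t(*a),z);r=C[:2]-O;print(n,C,r@X,r@Y)
E
```

```text
FL rim [0.4174 0.2779 0.128 ] [0.4152 0.2761 0.128 ] [0.4184 0.2794 0.1254] 0.0010121809936186814
FR rim [0.4245 0.0962 0.128 ] [0.4249 0.0968 0.128 ] [0.4239 0.0959 0.1289] 8.965952502720892e-06
FRbot [0.4221 0.0974 0.    ] [0.4221 0.0978 0.    ] [0.4217 0.0973 0.0006] 0.0002060844041456505
FLbot [0.4138 0.2807 0.    ] [0.4161 0.2829 0.    ] [0.4122 0.2787 0.0041] 0.0009877110411120995
BRrim [0.5824 0.1007 0.128 ] [0.585  0.1034 0.128 ] [0.5791 0.0996 0.1321] 0.00031472068473380557
widths 0.1807140514399016 0.18434939113399584 0.15915574725170176
yaw x-axis 92.4432709701303 O [0.5034 0.1918] X [-0.0426  0.9991] Y [-0.9991 -0.0426]
lidL [0.5943 0.2941 0.2881] 0.0060495583658596655 box 0.09830941556779484 -0.09509469710907856 0.28812492950152635
lidR [0.6013 0.1005 0.294 ] 0.00022889867298308024 box -0.09538019467703684 -0.093919266438217 0.29395851262792405
flapNear [0.4322 0.261  0.2668] 0.0012548296581925797 box 0.07211981425738402 0.0682430256033428 0.26682629821412673
flapFar [0.5618 0.2622 0.2652] 0.0010892246444708248 box 0.06788242196192355 -0.0613621062239939 0.26523420428056177
tape [0.5317 0.3996 0.05  ] 0.20639489719681062 -0.03708228680442462
flaskbase [0.5642 0.004  0.    ] -0.19023837503086607 -0.05266540222317376
flasktop [0.5632 0.0045 0.16  ] -0.1897118203438075 -0.051690286434333654
cork [0.3783 0.2073 0.022 ] 0.02081204976068727 0.12438201722644394
bung [0.4321 0.0482 0.027 ] -0.14041487245532508 0.07735845146653884
```

arm_command --commands '[1, -0.03, -0.006, 0, 0, 0, -0.012, 1, -0.08, -0.015, 0, 0, 0, -0.031, 1, -0.14, -0.027, 0, 0, 0, -0.055, 1, -0.2, -0.038, 0, 0, 0, -0.079, 1, -0.26, -0.05, 0, 0, 0, -0.102, 1, -0.32, -0.061, -0.002, 0, 0, -0.126, 1, -0.38, -0.073, -0.004, 0, 0, -0.149, 1, -0.44, -0.085, -0.006, 0, 0, -0.173, 1, -0.5, -0.096, -0.008, 0, 0, -0.196, 1, -0.55, -0.106, -0.008, 0, 0, -0.216, 1, -0.588, -0.113, -0.008, 0, 0, -0.231, 1, -0.588, -0.113, -0.008, 0, 0, -0.231]' --newtons 20

```text
time_s: 1.2
position: [0.479, 0.3187, 0.2537]
tool_rot: [[-0.999, -0.041, 0.0], [-0.041, 0.999, -0.001], [0.0, -0.001, -1.0]]
ft_force: [0.1, 0.1, 0.2]
grip_width: 0.0
gripper_force: 0.0
```

```bash
cat > st.py <<'E'
import numpy as np
from rig import env
s=env.observe(); O=np.array([.5034,.1918]);X=np.array([-.0426,.9991]);Y=np.array([-.9991,-.0426])
r=np.array(s['position'][:2])-O
print(s['time_s'],'box mm',np.round([1e3*r@X,1e3*r@Y,1e3*s['position'][2]],1),'F',np.round(s['ft_force'],2),'w',s['grip_width'],np.round(s['tool_rot'],3).tolist())
E
python3 st.py
```

```text
1.2 box mm [127.8  19.  253.7] F [0.05 0.12 0.22] w 1.0122559838706193e-05 [[-0.999, -0.041, 0.0], [-0.041, 0.999, -0.001], [0.0, -0.001, -1.0]]
```

arm_command --commands '[1, 0, -0.02, 0, 0, 0, 0, 1, 0, -0.035, 0, 0, 0, 0, 1, 0, -0.05, 0, 0, 0, 0, 1, 0, -0.06, 0.001, 0, 0, 0, 1, 0, -0.067, 0.002, 0, 0, 0, 1, 0, -0.075, 0.002, 0, 0, 0, 1, 0, -0.085, 0.003, 0, 0, 0, 1, 0, -0.095, 0.004, 0, 0, 0, 1, 0, -0.105, 0.006, 0, 0, 0, 1, 0, -0.115, 0.007, 0, 0, 0, 1, 0, -0.122, 0.008, 0, 0, 0, 1, 0, -0.128, 0.009, 0, 0, 0]'

```text
time_s: 2.2
position: [0.4792, 0.2565, 0.2497]
tool_rot: [[-0.999, -0.043, -0.0], [-0.043, 0.999, 0.0], [0.0, 0.0, -1.0]]
ft_force: [0.2, -1.0, -0.0]
grip_width: -0.0002
gripper_force: 0.3
```

```bash
python3 st.py
```

```text
2.2 box mm [ 65.7  21.5 249.7] F [ 0.16 -0.98 -0.03] w -0.00021901626877376826 [[-0.999, -0.043, -0.0], [-0.043, 0.999, 0.0], [0.0, 0.0, -1.0]]
```

```bash
python3 - <<'E'
from rig import optics
import cv2
b=optics.get_image("scene")["image"][40:275,150:370,::-1]
cv2.imwrite("pics/s2.png",cv2.resize(b,None,fx=2.5,fy=2.5,interpolation=cv2.INTER_CUBIC))
E
python3 st.py
```

```text
2.25 box mm [ 65.3  21.4 249.6] F [ 0.22 -0.07  0.13] w -0.00016464546004415364 [[-0.999, -0.043, -0.0], [-0.043, 0.999, -0.0], [0.0, -0.0, -1.0]]
```

View pics/s2.png

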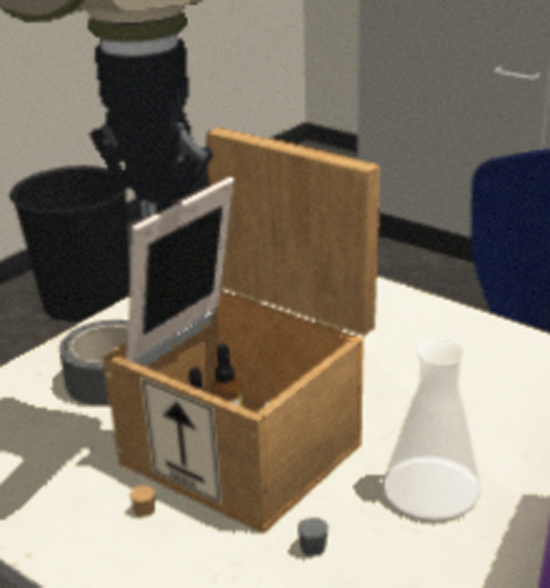

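The flap has tilted inward (near corner at about (132,232), finger behind it at (150,205)), so the push works. I continue along the arc.

arm_command --commands '[1, 0, -0.014, 0.004, 0, 0, 0, 1, 0, -0.029, 0.009, 0, 0, 0, 1, 0, -0.043, 0.015, 0, 0, 0, 1, 0, -0.057, 0.022, 0, 0, 0, 1, 0, -0.07, 0.03, 0, 0, 0, 1, 0, -0.083, 0.039, 0, 0, 0, 1, 0, -0.095, 0.049, 0, 0, 0, 1, 0, -0.107, 0.059, 0, 0, 0, 1, 0, -0.118, 0.07, 0, 0, 0, 1, 0, -0.128, 0.082, 0, 0, 0, 1, 0, -0.137, 0.094, 0, 0, 0, 1, 0, -0.145, 0.107, 0, 0, 0]'

```text
time_s: 3.25
position: [0.4823, 0.184, 0.1957]
tool_rot: [[-0.999, -0.043, 0.0], [-0.043, 0.999, -0.0], [0.0, -0.0, -1.0]]
ft_force: [-0.7, 0.3, 0.7]
grip_width: -0.0
gripper_force: 0.2
```

```bash
python3 st.py
```

```text
3.25 box mm [ -6.9  21.4 195.7] F [-0.7   0.33  0.67] w -3.863596335000079e-05 [[-0.999, -0.043, 0.0], [-0.043, 0.999, -0.0], [0.0, -0.0, -1.0]]
```

arm_command --commands '[1, 0, -0.007, 0.012, 0, 0, 0, 1, 0, -0.013, 0.025, 0, 0, 0, 1, 0, -0.019, 0.037, 0, 0, 0, 1, 0, -0.023, 0.05, 0, 0, 0, 1, 0, -0.027, 0.063, 0, 0, 0, 1, 0, -0.03, 0.076, 0, 0, 0, 1, 0, -0.032, 0.087, 0, 0, 0, 1, 0, -0.033, 0.095, 0, 0, 0, 1, 0, -0.034, 0.101, 0, 0, 0, 1, 0, -0.034, 0.105, 0, 0, 0, 1, 0, -0.034, 0.108, 0, 0, 0, 1, 0, -0.034, 0.11, 0, 0, 0]'

```text
time_s: 4.25
position: [0.4831, 0.1676, 0.1413]
tool_rot: [[-0.999, -0.043, 0.0], [-0.043, 0.999, 0.0], [-0.0, -0.0, -1.0]]
ft_force: [0.8, 0.4, 1.1]
grip_width: 0.0002
gripper_force: 0.1
```

```bash
python3 st.py
```

```text
4.25 box mm [-23.3  21.3 141.3] F [0.79 0.39 1.13] w 0.00016844907263969443 [[-0.999, -0.043, 0.0], [-0.043, 0.999, 0.0], [-0.0, -0.0, -1.0]]
```

arm_command --commands '[1, 0, 0, 0.001, 0, 0, 0, 1, 0, 0, 0.002, 0, 0, 0, 1, 0, 0, 0.003, 0, 0, 0, 1, 0, 0, 0.004, 0, 0, 0, 1, 0, 0, 0.005, 0, 0, 0, 1, 0, 0, 0.006, 0, 0, 0, 1, 0, 0, 0.006, 0, 0, 0]'

```text
time_s: 4.83
position: [0.483, 0.1675, 0.1383]
tool_rot: [[-0.999, -0.043, -0.0], [-0.043, 0.999, 0.0], [0.0, 0.0, -1.0]]
ft_force: [-0.4, -0.0, -0.7]
grip_width: 0.0003
gripper_force: 0.0
```

arm_command --commands '[1, 0, 0, 0.001, 0, 0, 0, 1, 0, 0, 0.002, 0, 0, 0, 1, 0, 0, 0.002, 0, 0, 0]'

```text
time_s: 5.08
position: [0.483, 0.1675, 0.1372]
tool_rot: [[-0.999, -0.043, -0.0], [-0.043, 0.999, -0.0], [0.0, -0.0, -1.0]]
ft_force: [-0.3, 0.3, 0.3]
grip_width: -0.0003
gripper_force: 0.0
```

```bash
python3 st.py
```

```text
5.0833 box mm [-23.4  21.4 137.2] F [-0.27  0.3   0.28] w -0.00027761033132108045 [[-0.999, -0.043, -0.0], [-0.043, 0.999, -0.0], [0.0, -0.0, -1.0]]
```

arm_command --commands '[1, 0, 0, 0.001, 0, 0, 0, 1, 0, 0, 0.002, 0, 0, 0, 1, 0, 0, 0.002, 0, 0, 0]'

```text
time_s: 5.33
position: [0.483, 0.1675, 0.137]
tool_rot: [[-0.999, -0.043, 0.001], [-0.043, 0.999, -0.0], [-0.001, -0.0, -1.0]]
ft_force: [-2.1, -0.9, 6.5]
grip_width: 0.0001
gripper_force: 3.3
```

arm_command --commands '[1, 0, 0, 0.001, 0, 0, 0, 1, 0, 0, 0.001, 0, 0, 0]'

```text
time_s: 5.5
position: [0.4831, 0.1675, 0.1369]
tool_rot: [[-0.999, -0.043, 0.001], [-0.043, 0.999, -0.0], [-0.001, -0.0, -1.0]]
ft_force: [-4.4, -0.9, 10.1]
grip_width: 0.0
gripper_force: 5.4
```

The flap is on its stop (about 137 mm, force rising). Now I lift off and go over the lid.

arm_command --commands '[1, 0, 0, -0.01, 0, 0, 0, 1, 0, 0, -0.04, 0, 0, 0, 1, 0, 0, -0.09, 0, 0, 0, 1, 0, 0, -0.15, 0, 0, 0, 1, 0, 0, -0.21, 0, 0, 0, 1, 0, 0.01, -0.27, 0, 0, 0, 1, 0, 0.02, -0.33, 0, 0, 0, 1, 0, 0.03, -0.38, 0, 0, 0, 1, 0, 0.04, -0.41, 0, 0, 0, 1, 0, 0.047, -0.43, 0, 0, 0, 1, 0, 0.047, -0.43, 0, 0, 0]'

```text
time_s: 6.42
position: [0.4823, 0.1916, 0.353]
tool_rot: [[-0.999, -0.044, 0.004], [-0.044, 0.999, 0.001], [-0.004, 0.001, -1.0]]
ft_force: [-0.0, 1.1, -0.0]
grip_width: 0.0001
gripper_force: 0.0
```

```bash
python3 st.py
python3 - <<'E'
from rig import optics
import cv2,numpy as np
b=optics.get_image("scene")["image"][40:275,150:370,::-1]
a=optics.get_image("top")["image"][60:295,110:330,::-1]
cv2.imwrite("pics/s3.png",cv2.resize(np.hstack([a,b]),None,fx=1.8,fy=1.8,interpolation=cv2.INTER_CUBIC))
E
```

```text
6.4167 box mm [  0.6  21.1 353. ] F [-0.03  1.07 -0.03] w 0.00011218041523824502 [[-0.999, -0.044, 0.004], [-0.044, 0.999, 0.001], [-0.004, 0.001, -1.0]]
```

View pics/s3.png

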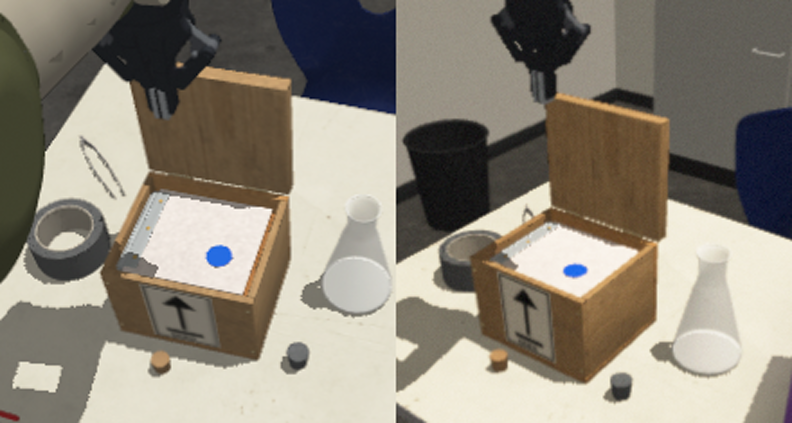

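The flap lies flat, blue disc visible at (218,256) in the left view, and the lid is still upright. Now I go over and behind the lid.

arm_command --commands '[1, -0.02, 0, 0, 0, 0, 0, 1, -0.06, 0, 0, 0, 0, 0, 1, -0.11, 0, 0, 0, 0, 0, 1, -0.16, 0, 0, 0, 0, 0, 1, -0.21, 0, 0, 0, 0, 0, 1, -0.26, 0, 0, 0, 0, 0, 1, -0.3, 0, 0, 0, 0, 0, 1, -0.33, 0, 0, 0, 0, 0, 1, -0.35, 0, 0, 0, 0, 0, 1, -0.35, 0, 0, 0, 0, 0]'

```text
time_s: 7.35
position: [0.6583, 0.1979, 0.3478]
tool_rot: [[-0.999, -0.042, -0.004], [-0.042, 0.999, -0.001], [0.004, -0.0, -1.0]]
ft_force: [-0.3, 0.3, -0.1]
grip_width: 0.0
gripper_force: 0.0
```

arm_command --commands '[1, 0, 0, 0.02, 0, 0, 0, 1, 0, 0, 0.05, 0, 0, 0, 1, 0, 0, 0.08, 0, 0, 0, 1, 0, 0, 0.11, 0, 0, 0, 1, 0, 0, 0.14, 0, 0, 0, 1, 0, 0, 0.158, 0, 0, 0, 1, 0, 0, 0.158, 0, 0, 0]'

```text
time_s: 7.93
position: [0.6558, 0.1983, 0.2693]
tool_rot: [[-0.999, -0.043, -0.005], [-0.043, 0.999, -0.001], [0.005, -0.0, -1.0]]
ft_force: [-0.7, -0.7, -0.4]
grip_width: -0.0
gripper_force: 0.0
```

```bash
python3 st.py
```

```text
7.9333 box mm [   0.  -152.6  269.3] F [-0.66 -0.72 -0.42] w -4.982026837882473e-06 [[-0.999, -0.043, -0.005], [-0.043, 0.999, -0.001], [0.005, -0.0, -1.0]]
```

arm_command --commands '[1, 0.02, 0, 0, 0, 0, 0, 1, 0.035, 0, 0, 0, 0, 0, 1, 0.048, 0, 0, 0, 0, 0, 1, 0.058, 0, -0.001, 0, 0, 0, 1, 0.067, 0, -0.001, 0, 0, 0, 1, 0.076, 0, -0.001, 0, 0, 0, 1, 0.085, 0, -0.002, 0, 0, 0, 1, 0.095, 0, -0.002, 0, 0, 0, 1, 0.106, 0, -0.003, 0, 0, 0, 1, 0.118, 0, -0.003, 0, 0, 0, 1, 0.131, 0, -0.004, 0, 0, 0, 1, 0.144, 0, -0.004, 0, 0, 0]'

```text
time_s: 8.93
position: [0.5843, 0.1954, 0.2738]
tool_rot: [[-0.999, -0.043, -0.0], [-0.043, 0.999, 0.0], [0.0, 0.0, -1.0]]
ft_force: [1.8, 0.2, -0.3]
grip_width: -0.0001
gripper_force: 0.7
```

```bash
python3 st.py
```

```text
8.9333 box mm [ 2.000e-01 -8.100e+01  2.738e+02] F [ 1.84  0.19 -0.29] w -0.00011024137435441588 [[-0.999, -0.043, -0.0], [-0.043, 0.999, 0.0], [0.0, 0.0, -1.0]]
```

arm_command --commands '[1, 0.014, 0, 0.003, 0, 0, 0, 1, 0.032, 0, 0.008, 0, 0, 0, 1, 0.048, 0, 0.013, 0, 0, 0, 1, 0.064, 0, 0.02, 0, 0, 0, 1, 0.079, 0, 0.026, 0, 0, 0, 1, 0.094, 0, 0.033, 0, 0, 0, 1, 0.108, 0, 0.041, 0, 0, 0, 1, 0.121, 0, 0.05, 0, 0, 0, 1, 0.134, 0, 0.06, 0, 0, 0, 1, 0.146, 0, 0.071, 0, 0, 0, 1, 0.157, 0, 0.082, 0, 0, 0, 1, 0.168, 0, 0.094, 0, 0, 0]'

```text
time_s: 9.93
position: [0.5002, 0.1918, 0.2266]
tool_rot: [[-0.999, -0.043, 0.0], [-0.043, 0.999, 0.0], [-0.0, 0.0, -1.0]]
ft_force: [-0.6, 0.6, 2.2]
grip_width: -0.0002
gripper_force: 0.7
```

```bash
python3 st.py
```

```text
9.9333 box mm [1.000e-01 3.200e+00 2.266e+02] F [-0.56  0.58  2.15] w -0.00023572467321310243 [[-0.999, -0.043, 0.0], [-0.043, 0.999, 0.0], [-0.0, 0.0, -1.0]]
```

arm_command --commands '[1, 0.006, 0, 0.008, 0, 0, 0, 1, 0.012, 0, 0.017, 0, 0, 0, 1, 0.018, 0, 0.026, 0, 0, 0, 1, 0.024, 0, 0.036, 0, 0, 0, 1, 0.029, 0, 0.045, 0, 0, 0, 1, 0.034, 0, 0.054, 0, 0, 0, 1, 0.038, 0, 0.063, 0, 0, 0, 1, 0.041, 0, 0.072, 0, 0, 0, 1, 0.044, 0, 0.08, 0, 0, 0, 1, 0.046, 0, 0.087, 0, 0, 0, 1, 0.047, 0, 0.092, 0, 0, 0, 1, 0.048, 0, 0.096, 0, 0, 0]'

```text
time_s: 10.93
position: [0.477, 0.1908, 0.1785]
tool_rot: [[-0.999, -0.043, -0.0], [-0.043, 0.999, -0.0], [0.0, -0.0, -1.0]]
ft_force: [-0.1, -0.4, 0.8]
grip_width: 0.0003
gripper_force: 0.6
```

arm_command --commands '[1, 0.001, 0, 0.002, 0, 0, 0, 1, 0.001, 0, 0.004, 0, 0, 0, 1, 0.001, 0, 0.006, 0, 0, 0, 1, 0.002, 0, 0.008, 0, 0, 0, 1, 0.002, 0, 0.01, 0, 0, 0, 1, 0.002, 0, 0.012, 0, 0, 0, 1, 0.003, 0, 0.014, 0, 0, 0, 1, 0.003, 0, 0.016, 0, 0, 0, 1, 0.003, 0, 0.016, 0, 0, 0]'

```text
time_s: 11.68
position: [0.4755, 0.1907, 0.1706]
tool_rot: [[-0.999, -0.043, -0.0], [-0.043, 0.999, -0.0], [0.0, 0.0, -1.0]]
ft_force: [-0.1, 0.7, -0.6]
grip_width: -0.0002
gripper_force: 0.0
```

```bash
python3 st.py
```

```text
11.6833 box mm [1.000e-01 2.800e+01 1.706e+02] F [-0.05  0.69 -0.65] w -0.0001754588171251488 [[-0.999, -0.043, -0.0], [-0.043, 0.999, -0.0], [0.0, 0.0, -1.0]]
```

arm_command --commands '[1, 0, 0, 0.001, 0, 0, 0, 1, 0, 0, 0.002, 0, 0, 0, 1, 0, 0, 0.003, 0, 0, 0, 1, 0, 0, 0.003, 0, 0, 0]'

```text
time_s: 12.02
position: [0.4755, 0.1907, 0.1692]
tool_rot: [[-0.999, -0.043, -0.0], [-0.043, 0.999, -0.0], [0.0, -0.0, -1.0]]
ft_force: [-0.2, -0.2, -0.3]
grip_width: 0.0001
gripper_force: 0.0
```

arm_command --commands '[1, 0, 0, 0.001, 0, 0, 0, 1, 0, 0, 0.001, 0, 0, 0]'

```text
time_s: 12.18
position: [0.4755, 0.1907, 0.1688]
tool_rot: [[-0.999, -0.043, 0.0], [-0.043, 0.999, 0.0], [-0.0, 0.0, -1.0]]
ft_force: [0.6, 0.0, 1.5]
grip_width: -0.0001
gripper_force: 0.1
```

arm_command --commands '[1, 0, 0, 0.0005, 0, 0, 0, 1, 0, 0, 0.001, 0, 0, 0, 1, 0, 0, 0.001, 0, 0, 0]'

```text
time_s: 12.43
position: [0.4756, 0.1907, 0.1685]
tool_rot: [[-0.999, -0.043, 0.0], [-0.043, 0.999, -0.0], [-0.0, -0.0, -1.0]]
ft_force: [-2.2, -0.0, 3.6]
grip_width: -0.0002
gripper_force: 1.7
```

arm_command --commands '[1, 0, 0, 0.001, 0, 0, 0, 1, 0, 0, 0.001, 0, 0, 0]'

```text
time_s: 12.6
position: [0.4756, 0.1907, 0.1685]
tool_rot: [[-0.999, -0.043, 0.001], [-0.043, 0.999, 0.0], [-0.001, 0.0, -1.0]]
ft_force: [-2.0, -0.9, 7.8]
grip_width: 0.0
gripper_force: 3.9
```

arm_command --commands '[1, 0, 0, -0.01, 0, 0, 0, 1, 0, 0, -0.04, 0, 0, 0, 1, 0, 0, -0.09, 0, 0, 0, 1, 0.03, 0, -0.15, 0, 0, 0, 1, 0.08, 0, -0.2, 0, 0, 0, 1, 0.14, 0, -0.24, 0, 0, 0, 1, 0.19, 0, -0.26, 0, 0, 0, 1, 0.23, 0, -0.27, 0, 0, 0, 1, 0.25, 0, -0.27, 0, 0, 0, 1, 0.25, 0, -0.27, 0, 0, 0]'

```text
time_s: 13.43
position: [0.3494, 0.1854, 0.3032]
tool_rot: [[-0.999, -0.044, 0.001], [-0.044, 0.999, 0.0], [-0.001, 0.0, -1.0]]
ft_force: [0.1, 0.0, -0.1]
grip_width: -0.0001
gripper_force: 0.0
```

Run:
```python
from rig import optics
import cv2,numpy as np
b=optics.get_image("scene")["image"][40:275,150:370,::-1]
a=optics.get_image("top")["image"][60:295,110:330,::-1]
cv2.imwrite("pics/s4.png",cv2.resize(np.hstack([a,b]),None,fx=1.8,fy=1.8,interpolation=cv2.INTER_CUBIC))
```

```text
(no output)
```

View pics/s4.png

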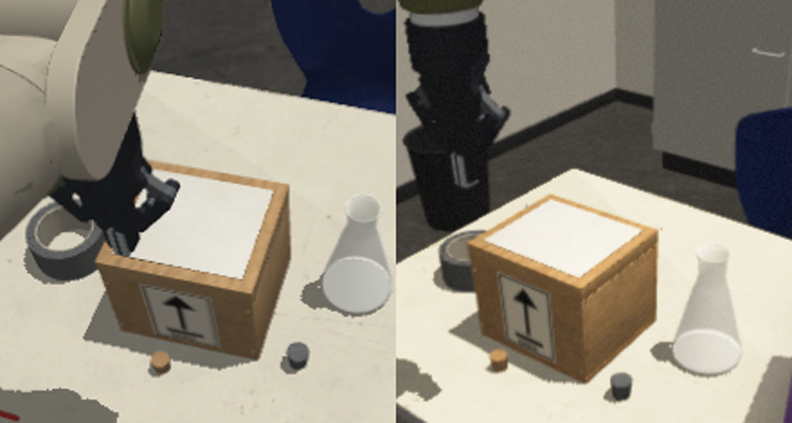

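The lid is shut flush (top face at (565,238) in the right view), the bystanders haven't moved, and the gripper is clear. Handing in.

```bash
python3 -c "
from rig import env
print(env.close_job())"
```

```text
the job is handed in; nothing more can be done
None
```

The flap is folded flat, the lid is pushed gently and fully shut over it, the fingers are clear of the box, and the job was handed in at about 13.5 s of the 56 s allowed; the highest force I read was about 11 N, on the flap at its stop.

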